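# Snap the washed grinding cartridge into the bench knife sharpener

### The job

Pick up the washed grinding cartridge from the drip mat and push it foot first into the carriage of the knife sharpener until it clicks past the sprung ball and stays held, fully home with its flange down on the carriage rim. The carriage floats sideways and stands at whatever height its thumbscrews were last set to, so find its mouth by feel and press gently, never harder than a light thumb push. Leave the other things on the table where they are.

Things in the scene. Friction and masses are not known exactly. Their poses are not given: they have to be found in the camera images.
- cartridge: Grey plastic grinding cartridge, upright, 34 (x) x 68 (y) x 70 (z) mm, 0.13 to 0.21 kg. Origin: centre of the foot's underside, z up. Foot 24 (x) x 56 (y) mm, 32 mm long; its lowest 8 mm taper in x to 17 mm, with a snap groove above, front and back. Flange 34 x 68 mm at z = 32 to 35.5 mm, head above it. Either way round fits.
- cartridge_grip (a point): Point in the middle of the cartridge's head, 60 mm above its foot. The head is 24 mm deep (x) and 62 mm wide (y), from the flange's top (z = 35.5 mm) up to 70 mm, with two V knife slots at y = -17 and +17 mm. Grip the solid post between them (22 mm wide) front and back, closing along x, fingertips above the flange.
- sharpener: Bench knife sharpener, fixed: steel base 118 (x) x 176 (y) mm, sills 41 mm high front and back, two grey cheeks 66 mm high at y = 53 to 79 mm either side, each with a black thumbscrew up to 78 mm. Origin: base centre on the table, z up. Between the cheeks a black carriage rides on two rods; it can stand off the middle (see mouth_mid).
- mouth_mid (a point): Fixed point, 72 mm above the sharpener's origin: where the carriage mouth is on average. The true mouth lies up to 9 mm off along y (it stays, but slides under 2 N) and 7 mm higher or lower (rigid): unmeasured. Pocket 26 (x) x 58 (y) mm, 1 mm play round the foot, edges broken 1 mm. Home = flange on the rim, foot 32 mm below it.
- ball_mid (a point): Fixed point: average place of the sprung ball in the pocket's front (-x) wall, 19 mm under the rim. A spring plate (2.5 to 4 N) meets the foot 14 mm below the rim, the ball 20 mm below: some 6 to 10 N down, and about 9 N towards +x, until 5 mm from home; then it snaps into the groove and pulls the cartridge home. Before that the cartridge springs back 17 mm.
- drip_mat: Black ribbed rubber mat, 150 (x) x 190 (y) x 5 mm, lying flat; the cartridge stands on it. Origin: centre of its underside.
- whetstone: Bystander: two-layer whetstone on a black base, 75 x 215 x 38 mm. Origin: centre of its underside.
- steel_cup: Bystander: tapered steel cup, 81 mm across, 99 mm high. Origin: centre of its underside.
- small_bowl: Bystander: small white bowl, 101 mm across, 45 mm high. Origin: centre of its underside.

How it is judged (in metres and radians):
On the way:
1. the cartridge is carried over the sharpener (height (world z) of cartridge above 0.05 m and horizontal distance between cartridge and sharpener below 0.03 m), for 0.1 s.
At the end, for the whole second after the job is handed in: The cartridge is clicked home and left: its foot 31.5 to 48.5 mm above the sharpener's base (not clicked, it springs up to 50 mm or more), within 4 mm of the sharpener's centre front to back and 12 mm sideways, upright within 0.08 rad and at rest (z of cartridge in the frame of sharpener between 0.0315 and 0.0485 m and x of cartridge in the frame of sharpener between -0.004 and 0.004 m and y of cartridge in the frame of sharpener between -0.012 and 0.012 m and angle between cartridge's own z axis and vertical below 0.08 rad and linear speed of cartridge below 0.02 m/s); the robot touches nothing.
It fails at once if the cartridge presses on the sharpener with over 40 N in all (all contacts added, of which the ball and the wall behind it make some 15 to 20 N by themselves) (contact force between cartridge and sharpener above 40 N).
It fails at once if the whetstone is shifted by more than 30 mm (distance of whetstone from where it was at the start of the episode above 0.03 m).
It fails at once if the steel cup is shifted by more than 30 mm (distance of steel_cup from where it was at the start of the episode above 0.03 m).
It fails at once if the small bowl is shifted by more than 30 mm (distance of small_bowl from where it was at the start of the episode above 0.03 m).
It also fails if it takes over 58 s, if anything falls off the work surface, if the arm or the gripper's body presses on something with over 40 N, if the wrist force passes 120 N, or if a joint passes its speed limit or range.

### The arm

A 6-joint arm with a two-finger parallel gripper is mounted at the origin on a cart in front of the work surface, level with it; the furniture and walls round the work are solid. World frame = base frame: x ahead of the robot, y to its left, z up, the work surface at z = 0. Lengths are in m, angles in degrees, forces in N, time in s.
With the tool pointing down it reaches from about 0.35 to 0.95 m from the base axis. Payload 17.4 kg.
Tool frame: the origin (TCP) lies midway between the tips of the shut fingers; the grasp point (between the pads) lies 19 mm behind it; z points along the fingers, y is the direction in which the jaws open and shut (so a half turn about z gives the same grasp; the last joint's range is limited). The gripper opens to 93 mm and grips with 3 to 60 N. Pads are 15 mm wide; open, the fingers measure 128 mm over their backs; the gripper's body (75 mm by 188 mm) begins 65 mm behind the grasp point.
Start: joints at [-78.025, 6.646, 82.598, -0, 90.757, -2.166], TCP at [0.165, -0.655, 0.219] pointing down, gripper open.
Joint ranges: [-162.19, 162.19], [-47.58, 125.68], [4.15, 143.07], [-65.23, 245.23], [0.69, 171.88], [-170.13, 170.13]. Speed limits (degrees/s): [108.29, 108.29, 127.2, 180, 180, 180].

### API

Orientations are given as [roll, pitch, yaw] about the fixed x, y, z axes, in that order (R = Rz(yaw) Ry(pitch) Rx(roll)).
In Python, from plant import ctrl, eyes, hand_in gives the robot as it stands. The module is installed in compiled form; this text tells all that it offers.
- The arm moves only by the tool send_rows, never from a script. Its argument "deltas" is a list of rows, each an object of numbers: "x", "y", "z": the shift along the tool's x, y, z in mm; "turn": the turn about the tool's z in rad; "claw": the opening, from 0 (shut) to 1 (fully open). In form: [{"x": .., "y": .., "z": .., "turn": .., "claw": ..}, ...]. A call has 1 to 10 rows; each row is the pose to reach, as a shift and turn from the pose measured when the call began, along the tool's axes at that moment; what a row does not reach only later rows make up. A row lasts 1/12 s, in which the tool goes at most 41.7 mm and 7.16 degrees, less where a joint would pass 70% of its speed; a pose out of reach is approached as far as the arm can. A call with a gripper value outside its range is refused whole. The fingers move at their own pace and stop on an object; "force" is the grip in N (left out, the last holds). Time passes only in rows, so rows that repeat a pose let the fingers close. It gives the time, the measured TCP pose, the force and the opening at its end, in the units of the state.
- ctrl.state(): the state, without advancing time (a new reading comes with each control period).
- eyes.snapshot(name): name is "side" or "top" or "wrist"; returns a dict with "image" (420x560x3 uint8, red, green, blue), "z_map" (420x560 float32, m along the optical axis (not along the pixel's ray), 0 where there is no reading), "fx", "fy", "cx", "cy" (pixels), "R" (3x3) and "t" (3): a world point X has camera coordinates R X + t; the wrist camera has in their place "hand_eye" (4x4, takes a point from camera to tool coordinates, whose origin is the TCP and whose axes are the flange's). Camera axes: x right, y down, z forward; pixel columns grow to the right and rows downward; lengths in m; the calibration is good to about 2 mm. A picture is of the moment at which its call begins: read the wrist's pose just before it.
- hand_in(): hands the job in, once; it reports no verdict.
The state is a dict: "clock": time; "joints": joint angles; "dq": joint speeds; "effort": joint torques, N m; "tool_pos": TCP position; "tcp_rot": TCP orientation; "contact_force": force on the tool from outside, world axes, zero at the start; "moment": the same for the moment, N m; "grip_width": finger opening in m.
Only numpy, scipy, OpenCV 4.12 (cv2) and the standard library are available. Lean on these libraries where they do the work, as an engineer would, in place of code of your own. Each camera call takes 0.05 s, during which the arm holds its last target. There are 200 camera calls.

## Working session

There is one attempt and no reset: what is moved stays moved. The work goes in short steps, Python scripts to look and compute and a tool call to move; the robot and the scene stay as the last step left them, time stands still between calls to the robot, and variables do not carry over. Pictures are saved under pics/ and viewed, about 8 in all and at most 12, crops included, and the job is handed in when it is done.

Besides the shell and the picture viewer there is one more tool, called after ">>>" by a JSON object that holds its "api" and its "payload". send_rows: Moves the arm, as the interface text tells. Its arguments: {"type":"object","properties":{"deltas":{"type":"array","items":{"type":"object","properties":{"x":{"type":"number"},"y":{"type":"number"},"z":{"type":"number"},"turn":{"type":"number"},"claw":{"type":"number"}}}},"force":{"type":"number"}},"required":["deltas"]}

```bash
mkdir -p pics
cat > h.py <<'E'
import numpy as np, cv2
from scipy.spatial.transform import Rotation as Ro
from plant import ctrl, eyes
def cloud(s,st=None):
    z=s['z_map'];v,u=np.mgrid[:420,:560]
    P=np.stack([(u-s['cx'])/s['fx']*z,(v-s['cy'])/s['fy']*z,z],-1)
    if 'R' in s and s.get('R') is not None: W=(P-s['t'])@s['R']
    else:
        H=s['hand_eye'];T=P@H[:3,:3].T+H[:3,3]
        W=T@Ro.from_euler('xyz',st['tcp_rot'],degrees=True).as_matrix().T+st['tool_pos']
    W[z==0]=np.nan
    return W
def shot(n,f):
    st=ctrl.state();s=eyes.snapshot(n);cv2.imwrite('pics/'+f+'.png',s['image'][...,::-1]);W=cloud(s,st);np.savez('pics/'+f+'.npz',W=W,im=s['image']);return st,s,W
E
python3 - <<'E'
from h import *
a=[shot(n,n+'0') for n in('top','side')]
print(a[0][0])
cv2.imwrite('pics/both.png',cv2.resize(np.vstack([x[1]['image'] for x in a])[...,::-1],(400,600)) if 0 else cv2.resize(np.hstack([x[1]['image'] for x in a])[...,::-1],(800,300)))
for x in a: print(x[1]['fx'],-x[1]['R'].T@x[1]['t'])
E
```

```text
{'clock': 0.0, 'joints': array([-7.80262324e+01,  6.67311245e+00,  8.26350718e+01, -3.19662125e-03,
        9.07562018e+01, -2.16591583e+00]), 'dq': array([-0.02155392,  0.04224182,  0.01252957, -0.0109871 , -0.08294197,
        0.01565962]), 'effort': array([ 2.77743775e-04, -7.21275759e+01, -6.22604799e+01,  7.80254952e-02,
        2.39031343e-02, -3.79204516e-05]), 'tool_pos': array([ 0.1648251 , -0.65435897,  0.2179244 ]), 'tcp_rot': array([-1.79935539e+02,  7.60738724e-04,  1.41396435e+01]), 'contact_force': array([ 0.3800699 ,  0.81052851, -0.17458367]), 'moment': array([-0.02557962, -0.00177547,  0.02761628]), 'grip_width': 0.09313146608143444}
456.8527822349935 [0.37591423 0.17791844 1.04884192]
446.9232899366741 [0.2718209  1.03090416 0.78169399]
```

View pics/top0.png

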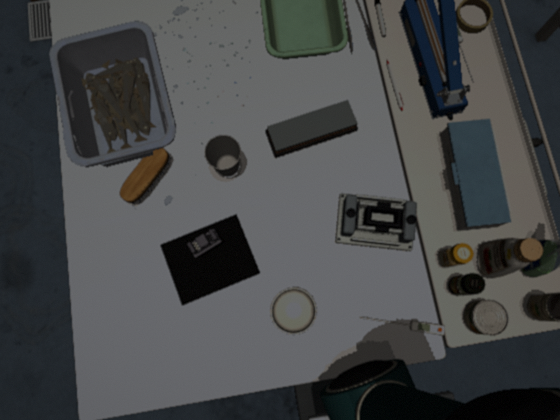

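The top view shows the mat at (210,258), the cartridge at (205,241), the sharpener at (377,221) with its pocket near (382,217), the bowl at (293,310), the cup at (225,157) and the stone at (312,128).

Run:
```python
from h import *
d=np.load('pics/top0.npz');W=d['W'];im=d['im'].astype(int)
def rect(m,name):
    p=W[m][:,:2];p=p[np.isfinite(p).all(1)]
    c,s,a=cv2.minAreaRect((p*1000).astype(np.float32));print(name,len(p),np.round(c,1),np.round(s,1),round(a,1), np.round(np.nanpercentile(W[m][:,2],[5,50,95])*1000,1))
v,u=np.mgrid[:420,:560]
box=lambda a,b,c,e:(u>a)&(u<b)&(v>c)&(v<e)
z=W[...,2]
B=box(155,270,205,310)
rect(B&(z>.045),'cart');rect(B&(z>.066),'carttop')
dark=cv2.morphologyEx((B&(im.sum(2)<90)&(z<.02)).astype(np.uint8),cv2.MORPH_OPEN,np.ones((3,3)))>0
rect(dark,'mat')
S=box(325,425,180,260)
rect(S&(z>.008),'sharp');rect(S&(z>.03),'sh>30');rect(S&(z>.056),'sh>56')
for r in range(185,252,3): print(r,' '.join('%3d'%(1000*x) for x in z[r,333:422:3]))
for r in range(226,258,2): print(r,' '.join('%3d'%(1000*x) for x in z[r,184:228:2]))
```

```text
cart 369 [554.8 323. ] [24.5 62. ] 23.0 [49.4 71.4 76.9]
carttop 215 [554.7 323. ] [24.3 61.9] 23.0 [69.1 74.3 77.7]
mat 4623 [524.1 320.7] [146.3 187.1] 13.0 [1.1 4.3 7.6]
sharp 3917 [543.6 -69. ] [176.1 118.8] 74.2 [13.9 60.5 78.1]
sh>30 2629 [543.9 -69.3] [158.7 107.1] 73.9 [37.4 65.6 78.6]
sh>56 2063 [543.7 -69.3] [158.6  87.8] 73.9 [60.5 67.1 79. ]
185  -4   0  -3  -1   0   0   2  -2  -2   3   0   3   0  -1  -1   0  -2   0  -1   0  -1   1   0   0  -3  -3   4  -3   2   1
188  -2   1   4   0   1   0   1  -1  -1  -4   0   1   2   0   3  -3   0   1   1   0   1  -4  -1  -2  -3 -10  -3   1   0  -1
191   2   0   0   2  -1   0   1   0  -2   0   0  -1  -1  -2   2   2   4   0  -2   0   1  -1   0   2  -1 -12  -2   1  -1   0
194   1   2   0  14  17  14   0   2  -1   3  -1  -1   2   1   3   0   1   2   0   0  -2  -1  -3   0   2 -22  -2   5   0   2
197  -1   0  11  17  61  69  66  66  36  39  40  42  41  42  41  41  38  -2   0  -1  -1  -1  -1   4  -1   0  -2   2  -3   1
200   0  -1  11  16  59  66  67  66  17  14  15  18  22  24  26  31  35  37  41  42  39  39  38  40  -1   1  -9   0   0   3

[... 1072 characters left out ...]
 63  68  71  77  68  66  67  65  65 -10  -2
230  -2  11  14  56  66  62  64  61  15  16  16  16  17  65  72  72  74  73  69  67  67  67  67  73  66  69  67  60 -13   3
233   0  15  16  50  60  59  63  18  16  16  15  16  16  13  13  15  16  17  20  16  15  20  63  65  63  63  67  67 -21  -5
236   0  15  14  24  25  29  20  15  18  15  15  17  19  17  15  18  13  11  16  14  14  15  32  58  65  66  67  66   0  -3
239  -1  12  19  19  12  15  37  41  40  41  42  41  17  15  16  18  19  12  17  14  16  16  30  51  66  64  63  64   0 -13Traceback (most recent call last):
  File "<stdin>", line 15, in <module>
  File "<stdin>", line 15, in <genexpr>
ValueError: cannot convert float NaN to integer
```

View pics/side0.png

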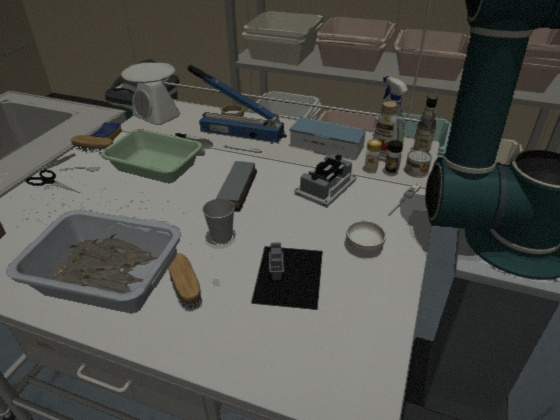

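The side view shows the cartridge upright on the mat at (276,258), the sharpener at (327,177) and the cup at (220,222). The path to the cartridge crosses the bottles, so I'll raise the arm first.

```bash
cat >> h.py <<'E'
def delta(x,y,z,yaw):
    st=ctrl.state();R=Ro.from_euler('xyz',st['tcp_rot'],degrees=True).as_matrix()
    d=R.T@(np.array([x,y,z])-st['tool_pos'])*1000
    t=-np.radians((yaw-st['tcp_rot'][2]+180)%360-180)
    print('clk',st['clock'],'delta',np.round(d,1),'turn',round(t,3),'F',np.round(st['contact_force'],1),'tcp',np.round(st['tool_pos']*1000,1),np.round(st['tcp_rot'],2),'w',round(st['grip_width'],4))
E
python3 - <<'E'
from h import *
delta(.165,-.654,.36,14); delta(.54,-.07,.30,74)
d=np.load('pics/top0.npz');W=d['W']
v,u=np.mgrid[:420,:560]
th=np.radians(-15.9);L=(W[...,:2]-[.5437,-.0692])@np.array([[np.cos(th),-np.sin(th)],[np.sin(th),np.cos(th)]])*1000
z=W[...,2]*1000
c=(u>365)&(u<402)&(v>198)&(v<236)&(abs(L[...,1])<52)
print('x-20..-14 & 14..20:')
m=c&(abs(L[...,0])<26)&(abs(L[...,0])>15)&(abs(L[...,1])<20); print(np.median(z[m]),m.sum())
for x in range(-45,46,5):
  print('%4d'%x,' '.join('%3.0f'%np.median(z[q]) if (q:=((abs(L[...,0]-x)<2.5)&(abs(L[...,1]-y)<2.5))).any() else ' --' for y in range(-55,56,5)))
E
```

```text
clk 0.1 delta [   0.2   -0.5 -142. ] turn 0.002 F [-0.7  0.1  0.7] tcp [ 164.9 -654.4  218. ] [-179.94   -0.     14.14] w 0.093
clk 0.1 delta [ 506.5 -475.1  -81.5] turn -1.045 F [-0.7  0.1  0.7] tcp [ 164.9 -654.4  218. ] [-179.94   -0.     14.14] w 0.093
x-20..-14 & 14..20:
72.7397121313316 209
 -45  38  17  --  39  --  --  37  40  --  21  38  40  38  17  --  40  --  17  --  40  --  --  18
 -40  48  17  16  17  14  17  15  18  16  16  18  16  15  17  15  15  16  18  17  18  17  18  42
 -35  47  16  16  16  17  16  15  17  16  18  17  15  17  15  17  17  18  16  17  17  15  16  64
 -30  46  25  61  16  41  63  17  43  43  64  59  63  61  64  64  17  18  60  62  17  20  68  63
 -25  64  63  19  63  18  65  40  44  70  71  71  68  16  67  41  66  18  42  17  65  17  71  65
 -20  65  70  16  65  71  67  69  75  74  71  72  73  72  68  62  63  71  62  16  17  --  71  67
 -15  63  66  --  79  79  80  79  78  79  77  76  76  78  78  78  78  78  69  19  --  --  70  62
 -10  64  70  --  79  76  63  63  --  --  --  63  --  --  --  74  --  79  64  18  15  --  69  63
  -5  64  69  --  78  70  
[... 340 characters left out ...]
4  16  15  --  72  66
  15  66  68  --  78  75  73  69  63  74  69  71  71  68  63  69  74  79  55  15  18  --  72  63
  20  65  72  --  76  76  78  78  78  76  74  75  77  78  78  78  77  76  48  15  18  --  71  63
  25  64  71  68  69  67  65  68  69  72  73  71  71  73  67  68  69  67  65  66  63  68  71  64
  30  64  71  66  68  67  66  67  72  72  73  71  72  72  69  68  68  66  16  17  65  66  71  64
  35  63  61  --  --  --  --  --  --  69  --  --  --  --  --  --  --  15  15  16  15  --  --  66
  40  63  --  --  --  --  --  --  --  --  --  --  --  --  --  --  --  --  --  --  --  --  --  64
  45  17  22  19  30  20  31  39  31  31  35  36  31  20  29  17  17  17  18  20  15  24  31  60
```

>>> {"api": "send_rows", "payload": {"deltas": [{"z": -40},{"z": -80},{"z": -120},{"z": -150},{"z": -150},{"z": -150}]}}

```text
invalid input
```

>>> {"api": "send_rows", "payload": {"deltas": [{"x": 0,"y": 0,"z": -40,"turn": 0,"claw": 1},{"x": 0,"y": 0,"z": -80,"turn": 0,"claw": 1},{"x": 0,"y": 0,"z": -120,"turn": 0,"claw": 1},{"x": 30,"y": -30,"z": -130,"turn": -0.1,"claw": 1},{"x": 60,"y": -60,"z": -130,"turn": -0.2,"claw": 1},{"x": 90,"y": -85,"z": -130,"turn": -0.3,"claw": 1},{"x": 120,"y": -110,"z": -130,"turn": -0.42,"claw": 1},{"x": 150,"y": -140,"z": -130,"turn": -0.54,"claw": 1},{"x": 180,"y": -170,"z": -130,"turn": -0.66,"claw": 1},{"x": 210,"y": -200,"z": -130,"turn": -0.78,"claw": 1}], "force": 30}}

```text
clock: 0.93
tool_pos: [0.319, -0.4094, 0.3479]
tcp_rot: [-179.9, -0.1, 59.1]
contact_force: [1.2, -0.5, 0.1]
grip_width: 0.0929
```

Run:
```python
from h import *
delta(.54,-.07,.30,74)
```

```text
clk 0.9333 delta [404.7  15.8  48.2] turn -0.259 F [ 1.2 -0.5  0.1] tcp [ 319.  -409.4  347.9] [-1.7994e+02 -5.0000e-02  5.9150e+01] w 0.0929
```

>>> {"api": "send_rows", "payload": {"deltas": [{"x": 40,"y": 2,"z": 5,"turn": -0.05,"claw": 1},{"x": 80,"y": 4,"z": 10,"turn": -0.1,"claw": 1},{"x": 120,"y": 6,"z": 15,"turn": -0.15,"claw": 1},{"x": 160,"y": 8,"z": 20,"turn": -0.2,"claw": 1},{"x": 200,"y": 10,"z": 25,"turn": -0.26,"claw": 1},{"x": 240,"y": 12,"z": 30,"turn": -0.26,"claw": 1},{"x": 280,"y": 14,"z": 35,"turn": -0.26,"claw": 1},{"x": 320,"y": 15,"z": 40,"turn": -0.26,"claw": 1},{"x": 360,"y": 16,"z": 45,"turn": -0.26,"claw": 1},{"x": 400,"y": 16,"z": 48,"turn": -0.26,"claw": 1}]}}

```text
clock: 1.77
tool_pos: [0.5383, -0.0721, 0.2995]
tcp_rot: [-179.9, -0.1, 74.1]
contact_force: [0.3, -0.5, -0.3]
grip_width: 0.0928
```

>>> {"api": "send_rows", "payload": {"deltas": [{"x": 5,"y": 0,"z": 0,"turn": 0,"claw": 1},{"x": 5,"y": 0,"z": 0,"turn": 0,"claw": 1}]}}

```text
clock: 1.93
tool_pos: [0.5402, -0.0652, 0.2985]
tcp_rot: [-179.8, -0.1, 74.2]
contact_force: [-0.0, -0.6, -0.2]
grip_width: 0.093
```

Run:
```python
from h import *
st,s,W=shot('wrist','w1')
delta(.54,-.07,.30,74)
print(np.round(s['hand_eye'],3),s['fx'])
```

```text
clk 1.9833 delta [-3.1  1.2 -1. ] turn 0.003 F [ 0.2 -0.8 -0.1] tcp [539.7 -66.7 299. ] [-1.7987e+02 -4.0000e-02  7.4170e+01] w 0.0928
[[-0.    -0.965 -0.262  0.074]
 [ 1.    -0.     0.001 -0.001]
 [-0.001 -0.262  0.965 -0.165]
 [ 0.     0.     0.     1.   ]] 303.7080507411188
```

View pics/w1.png

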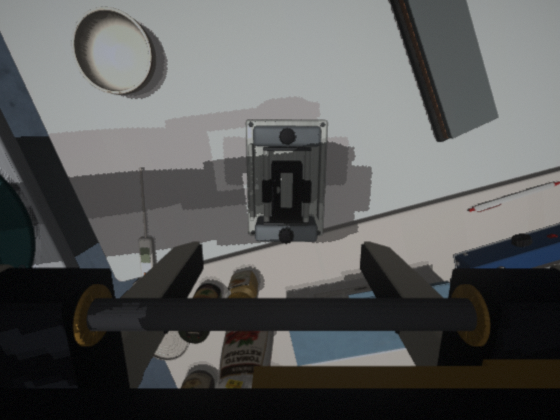

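The wrist view shows the sharpener at about (287,180) and its pocket at (287,190), between the screws at (287,135) and (287,236). Next I'll measure these in world coordinates.

Run:
```python
from h import *
d=np.load('pics/w1.npz');W=d['W'];z=W[...,2]*1000
v,u=np.mgrid[:420,:560]
B=(u>225)&(u<345)&(v>105)&(v<255)
for lo in(8,30,50,60):
    p=(W[B&(z>lo)&(z<90)][:,:2]*1000).astype(np.float32);c,s,a=cv2.minAreaRect(p);print(lo,len(p),np.round(c,1),np.round(s,1),round(a,2))
c0=np.array([.5437,-.0692]);th=np.radians(-15.9);L=(W[...,:2]-c0)@np.array([[np.cos(th),-np.sin(th)],[np.sin(th),np.cos(th)]])*1000
m=B&(z>74)&(z<90)&(abs(L[...,1])<50); print('rim z',np.median(z[m]),'ranges',np.percentile(L[m],[1,5,95,99],axis=0).round(1),m.sum())
m=B&(z>58)&(z<67)&(abs(L[...,1])<50)&(abs(L[...,0])<11); print('plate',np.percentile(L[m],[2,98],axis=0).round(1),m.sum())
for s in(-1,1):
    m=B&(z>74)&(L[...,1]*s>55);print('screw',np.median(L[m],axis=0).round(1),np.median(z[m]))
for x in range(-28,29,4):
  print('%4d'%x,' '.join('%3.0f'%np.median(z[q]) if (q:=((abs(L[...,0]-x)<2)&(abs(L[...,1]-y)<2)&B)).any() else ' --' for y in range(-52,53,4)))
```

```text
8 9501 [545.8 -67.6] [175.6 118.1] 73.96
30 6501 [545.7 -67.8] [157.9 106.1] 73.87
50 5369 [545.8 -67.8] [157.9  87.8] 73.93
60 5185 [545.7 -67.7] [157.6  87.7] 73.92
rim z 76.62075179953251 ranges [[-17.5 -39.8]
 [-17.2 -38.3]
 [ 20.5  32. ]
 [ 21.3  33.1]] 825
plate [[ -8.4 -46.2]
 [  9.3  20.8]] 508
screw [  1.3 -63.4] 76.74562237994238
screw [ 1.6 67.7] 76.93843746096636
 -28  63  70  67  66  66  65  66  64  66  71  71  70  71  71  71  71  68  66  67  66  66  66  66  66  66  65  71
 -24  63  70  66  65  66  66  66  66  66  70  71  70  71  71  71  71  67  66  66  65  66  67  66  66  66  67  70
 -20  39  69  66  65  50  48  64  65  63  70  70  70  70  70  69  69  63  39  63  64  49  16  16  16  16  64  70
 -16  63  70  68  76  77  77  77  77  76  76  76  77  77  77  77  77  77  77  77  77  77  65  15  16  15  --  70
 -12  64  69  68  77  77  60  76  76  36  56  76  76  76  61  75  75  39  76  76  77  76  64  14  15  15  --  70
  -8  64  68  70  76  77  58  35  35  35  35  35  60  60  46  35  34  35  35  34  --  77  70  15  15  15  --  70
  -4  63  70  65  76  77  64  62  63  62  62
[... 272 characters left out ...]
64  15  14  15  --  70
   8  63  69  65  77  76  62  62  62  62  62  62  62  62  62  62  63  63  62  61  --  77  69  16  15  15  --  70
  12  63  69  70  77  77  62  35  35  35  34  35  35  35  35  35  35  35  35  35  --  77  64  15  14  15  --  70
  16  64  70  65  76  77  76  73  74  70  76  76  77  76  75  76  76  76  76  76  76  77  63  15  16  15  --  70
  20  65  70  65  76  77  77  76  77  76  77  77  77  77  77  76  76  76  76  77  77  76  63  15  16  15  --  71
  24  63  69  67  64  65  64  65  65  66  69  71  70  70  71  71  70  68  65  64  66  65  16  16  16  15  65  70
  28  64  70  66  66  65  66  66  67  67  71  71  71  71  71  70  71  66  66  66  66  66  66  66  66  66  67  71
```

Run:
```python
from h import *
delta(.55,.30,.26,113)
```

```text
clk 1.9833 delta [355.6 -90.   39.5] turn -0.678 F [ 0.2 -0.8 -0.1] tcp [539.7 -66.7 299. ] [-1.7987e+02 -4.0000e-02  7.4170e+01] w 0.0928
```

>>> {"api": "send_rows", "payload": {"deltas": [{"x": 38,"y": -9,"z": 5,"turn": -0.09,"claw": 1},{"x": 76,"y": -18,"z": 10,"turn": -0.18,"claw": 1},{"x": 114,"y": -27,"z": 15,"turn": -0.27,"claw": 1},{"x": 152,"y": -36,"z": 20,"turn": -0.36,"claw": 1},{"x": 190,"y": -45,"z": 25,"turn": -0.45,"claw": 1},{"x": 228,"y": -54,"z": 30,"turn": -0.54,"claw": 1},{"x": 266,"y": -64,"z": 35,"turn": -0.62,"claw": 1},{"x": 304,"y": -74,"z": 40,"turn": -0.68,"claw": 1},{"x": 340,"y": -85,"z": 40,"turn": -0.68,"claw": 1},{"x": 356,"y": -90,"z": 40,"turn": -0.68,"claw": 1}]}}

```text
clock: 2.82
tool_pos: [0.55, 0.3021, 0.2591]
tcp_rot: [-179.9, -0.1, 113.2]
contact_force: [0.1, -0.5, 0.4]
grip_width: 0.093
```

>>> {"api": "send_rows", "payload": {"deltas": [{"x": 0,"y": 0,"z": 0,"turn": 0,"claw": 1},{"x": 0,"y": 0,"z": 0,"turn": 0,"claw": 1}]}}

```text
clock: 2.98
tool_pos: [0.5503, 0.3012, 0.2592]
tcp_rot: [-179.9, -0.1, 113.2]
contact_force: [-0.1, 0.0, -1.3]
grip_width: 0.0931
```

Run:
```python
from h import *
st,s,W=shot('wrist','w2');z=W[...,2]*1000
B=(abs(W[...,0]-.555)<.06)&(abs(W[...,1]-.323)<.06)
for lo in(30,45,62):
    q=B&(z>lo)&(z<90);p=(W[q][:,:2]*1000).astype(np.float32);c,sz,a=cv2.minAreaRect(p);print(lo,len(p),np.round(c,1),np.round(sz,1),round(a,2),np.median(z[q]))
delta(.5548,.323,.10,113)
```

```text
30 1496 [556.9 325.5] [33.9 66.2] 23.1 62.97949233691333
45 1101 [556.3 325.4] [24.5 62.5] 22.57 72.36769962089696
62 752 [556.5 325.1] [24.  61.9] 22.36 73.25034824656909
clk 3.0333 delta [ 18.7  13.1 159.4] turn 0.002 F [ 0.2 -0.  -0.2] tcp [550.5 300.5 259.4] [-1.799e+02 -1.000e-01  1.131e+02] w 0.0933
```

View pics/w2.png

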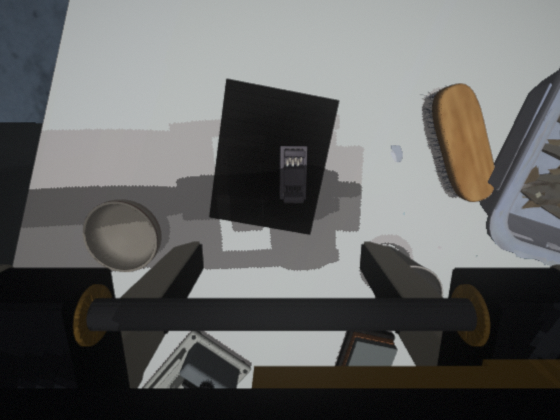

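The wrist view shows the cartridge at (293,174) on the mat, with nothing near the finger paths. The two cameras agree to 2 mm, so I'll use the average (555.6, 324.1) and yaw 112.8.

Run:
```python
from h import *
delta(.5556,.3241,.046,112.8)
```

```text
clk 3.0333 delta [ 19.3  14.3 213.4] turn 0.005 F [ 0.2 -0.  -0.2] tcp [550.5 300.5 259.4] [-1.799e+02 -1.000e-01  1.131e+02] w 0.0933
```

>>> {"api": "send_rows", "payload": {"deltas": [{"x": 19,"y": 14,"z": 30,"turn": 0.005,"claw": 1},{"x": 19,"y": 14,"z": 65,"turn": 0.005,"claw": 1},{"x": 19,"y": 14,"z": 100,"turn": 0.005,"claw": 1},{"x": 19,"y": 14,"z": 130,"turn": 0.005,"claw": 1},{"x": 19.3,"y": 14.3,"z": 155,"turn": 0.005,"claw": 1},{"x": 19.3,"y": 14.3,"z": 175,"turn": 0.005,"claw": 1},{"x": 19.3,"y": 14.3,"z": 192,"turn": 0.005,"claw": 1},{"x": 19.3,"y": 14.3,"z": 205,"turn": 0.005,"claw": 1},{"x": 19.3,"y": 14.3,"z": 212,"turn": 0.005,"claw": 1},{"x": 19.3,"y": 14.3,"z": 213,"turn": 0.005,"claw": 1}]}}

```text
clock: 3.87
tool_pos: [0.5556, 0.3228, 0.0455]
tcp_rot: [-179.8, -0.1, 112.7]
contact_force: [0.3, -0.7, 0.1]
grip_width: 0.093
```

Run:
```python
from h import *
delta(.5556,.3241,.046,112.8)
```

```text
clk 3.8667 delta [ 1.2  0.5 -0.5] turn -0.001 F [ 0.3 -0.7  0.1] tcp [555.6 322.8  45.5] [-1.7984e+02 -9.0000e-02  1.1275e+02] w 0.093
```

>>> {"api": "send_rows", "payload": {"deltas": [{"x": 1,"y": 0,"z": 0,"turn": 0,"claw": 0.4},{"x": 1,"y": 0,"z": 0,"turn": 0,"claw": 0.2},{"x": 1,"y": 0,"z": 0,"turn": 0,"claw": 0.1},{"x": 1,"y": 0,"z": 0,"turn": 0,"claw": 0},{"x": 1,"y": 0,"z": 0,"turn": 0,"claw": 0},{"x": 1,"y": 0,"z": 0,"turn": 0,"claw": 0},{"x": 1,"y": 0,"z": 0,"turn": 0,"claw": 0},{"x": 1,"y": 0,"z": 0,"turn": 0,"claw": 0},{"x": 1,"y": 0,"z": 0,"turn": 0,"claw": 0},{"x": 1,"y": 0,"z": 0,"turn": 0,"claw": 0}], "force": 40}}

```text
clock: 4.7
tool_pos: [0.5552, 0.3237, 0.0455]
tcp_rot: [-179.8, -0.1, 112.7]
contact_force: [0.0, -0.1, -0.1]
grip_width: 0.0311
```

Run:
```python
from h import *
delta(.5556,.3241,.046,112.8)
```

```text
clk 4.7 delta [ 0.2  0.5 -0.5] turn -0.001 F [ 0.  -0.1 -0.1] tcp [555.2 323.7  45.5] [-1.7984e+02 -9.0000e-02  1.1275e+02] w 0.0311
```

>>> {"api": "send_rows", "payload": {"deltas": [{"x": 0,"y": 0,"z": 0,"turn": 0,"claw": 0},{"x": 0,"y": 0,"z": 0,"turn": 0,"claw": 0},{"x": 0,"y": 0,"z": 0,"turn": 0,"claw": 0},{"x": 0,"y": 0,"z": 0,"turn": 0,"claw": 0},{"x": 0,"y": 0,"z": 0,"turn": 0,"claw": 0},{"x": 0,"y": 0,"z": 0,"turn": 0,"claw": 0}]}}

```text
clock: 5.2
tool_pos: [0.5552, 0.3238, 0.0455]
tcp_rot: [-179.8, -0.1, 112.7]
contact_force: [-0.4, 0.0, 0.2]
grip_width: 0.0241
```

>>> {"api": "send_rows", "payload": {"deltas": [{"x": 0,"y": 0,"z": -10,"turn": 0,"claw": 0},{"x": 0,"y": 0,"z": -30,"turn": 0,"claw": 0},{"x": 0,"y": 0,"z": -60,"turn": 0,"claw": 0},{"x": 0,"y": 0,"z": -95,"turn": 0,"claw": 0},{"x": 0,"y": 0,"z": -130,"turn": 0,"claw": 0},{"x": 0,"y": 0,"z": -150,"turn": 0,"claw": 0},{"x": 0,"y": 0,"z": -150,"turn": 0,"claw": 0}]}}

```text
clock: 5.78
tool_pos: [0.5569, 0.3243, 0.2019]
tcp_rot: [179.8, -0.1, 112.7]
contact_force: [-0.0, -0.2, -1.0]
grip_width: 0.0238
```

Run:
```python
from h import *
delta(.5447,-.0685,.20,74.05)
st,s,W=shot('wrist','w3')
s=shot('side','side1')[1]
im=s['image'];p=s['R']@np.array([.555,.324,.17])+s['t'];u=int(s['fx']*p[0]/p[2]+s['cx']);v=int(s['fy']*p[1]/p[2]+s['cy'])
c=cv2.resize(im[max(0,v-50):v+70,max(0,u-60):u+60],None,fx=4,fy=4)[...,::-1];cv2.imwrite('pics/c.png',np.hstack([c[:420],cv2.imread('pics/w3.png')[:420,120:440]]))
```

```text
clk 5.7833 delta [-357.6 -163.1    0.4] turn 0.675 F [-0.  -0.2 -1. ] tcp [556.9 324.3 201.9] [ 1.7975e+02 -1.3000e-01  1.1275e+02] w 0.0238
```

View pics/c.png

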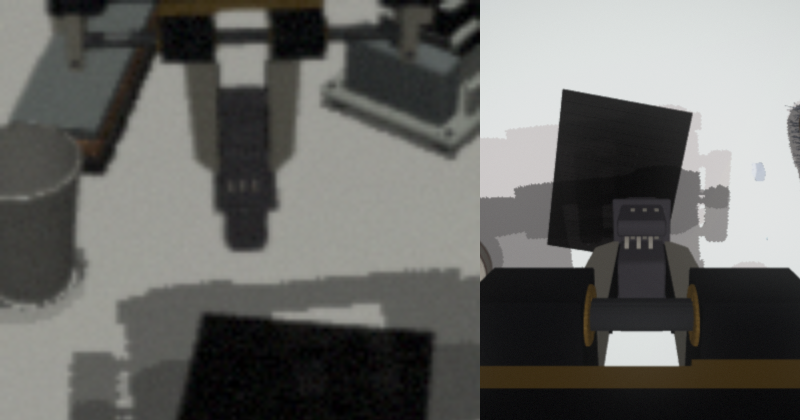

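The cartridge is held upright (width 23.8 mm), with the fingertips above its flange. I'll refine the carriage offset from the two depth views already saved.

Run:
```python
from h import *
th=np.radians(-16.0)
for f,c0 in(('w1',[.5458,-.0677]),('top0',[.5437,-.0692])):
    W=np.load(f'pics/{f}.npz')['W'];z=W[...,2]*1000
    L=(W[...,:2]-c0)@np.array([[np.cos(th),-np.sin(th)],[np.sin(th),np.cos(th)]])*1000
    m=((z>73)&(z<88)&(abs(L[...,0])<30)&(abs(L[...,1])<50)).astype(np.uint8)
    n,l,s,c=cv2.connectedComponentsWithStats(m);k=1+np.argmax(s[1:,4]);q=L[l==k]
    print(f,s[k],'y hist',np.histogram(q[:,1],np.arange(-50,51,2))[0])
    r=cv2.minAreaRect(q.astype(np.float32));print(np.round(r[0],1),np.round(r[1],1),r[2],'z',np.median(z[l==k]))
    st=[np.median(z[(z>60)&(abs(L[...,0]-10*t)<40)&(L[...,1]*s2>55)&(L[...,1]*s2<77)&(abs(L[...,0])>15)&(abs(L[...,0])<40)]) for t in(0,) for s2 in(-1,1)];print('cheek z',st,'base z', np.median(z[(abs(L[...,1])>80)&(abs(L[...,1])<87)&(abs(L[...,0])<50)]),'table',np.nanmedian(z[(abs(L[...,1])>95)&(abs(L[...,1])<110)&(abs(L[...,0])<50)]))
delta(.5447,-.0685,.20,74)
```

```text
w1 [271 164  32  56 837] y hist [ 0  0  0  5 50 35 46 56 18 15 11 19 13 17 10 20 10 20 11 19 11 17 12 20
 10 20 11 20 13 20 13 20 19 14 22 11 22 32 61 58 36  0  0  0  0  0  0  0
  0  0]
[ 0.2 -5.4] [39.7 73.7] 0.8153029084205627 z 76.60681705546091
cheek z [np.float64(64.8181248067889), np.float64(64.91553424024404)] base z 14.87474015334822 table -1.250249122384084
top0 [366 204  35  24 339] y hist [ 0  0  0  2 15 18 18 19  8  7  6  5  7  6  8  7  7  8  6 11  5  7  6  6
  9  8  7  7  5  8  4  5  8  6  7  6  7 16 16 19 17  2  0  0  0  0  0  0
  0  0]
[ 4.4 -5. ] [74.6 49. ] 89.9975814819336 z 77.64353998185368
cheek z [np.float64(65.7411403036499), np.float64(65.89587729181855)] base z 16.01824540163149 table -0.28257861181012084
clk 5.8833 delta [-357.4 -161.8   -4.2] turn 0.676 F [ 0.  -0.7 -3. ] tcp [555.7 323.7 196.1] [-1.7990e+02 -1.0000e-01  1.1275e+02] w 0.0238
```

>>> {"api": "send_rows", "payload": {"deltas": [{"x": -34,"y": -15,"z": -4,"turn": 0.07,"claw": 0},{"x": -68,"y": -31,"z": -4,"turn": 0.15,"claw": 0},{"x": -104,"y": -47,"z": -4,"turn": 0.23,"claw": 0},{"x": -140,"y": -63,"z": -4,"turn": 0.31,"claw": 0},{"x": -176,"y": -79,"z": -4,"turn": 0.39,"claw": 0},{"x": -212,"y": -96,"z": -4,"turn": 0.47,"claw": 0},{"x": -248,"y": -112,"z": -4,"turn": 0.55,"claw": 0},{"x": -284,"y": -128,"z": -4,"turn": 0.63,"claw": 0},{"x": -320,"y": -144,"z": -4,"turn": 0.675,"claw": 0},{"x": -350,"y": -158,"z": -4,"turn": 0.675,"claw": 0}]}}

```text
clock: 6.72
tool_pos: [0.5443, -0.0625, 0.198]
tcp_rot: [-179.7, 0.0, 73.8]
contact_force: [0.6, -0.1, -2.3]
grip_width: 0.0238
```

>>> {"api": "send_rows", "payload": {"deltas": [{"x": 0,"y": 0,"z": 0,"turn": 0,"claw": 0},{"x": 0,"y": 0,"z": 0,"turn": 0,"claw": 0}]}}

```text
clock: 6.88
tool_pos: [0.5433, -0.064, 0.196]
tcp_rot: [-179.5, 0.0, 73.7]
contact_force: [-0.9, 0.2, -2.5]
grip_width: 0.024
```

Run:
```python
from h import *
delta(.5435,-.0736,.15,74.0)
```

```text
clk 6.8833 delta [-9.1  3.2 46. ] turn -0.006 F [-0.9  0.2 -2.5] tcp [543.3 -64.  196. ] [-1.7955e+02  4.0000e-02  7.3680e+01] w 0.024
```

>>> {"api": "send_rows", "payload": {"deltas": [{"x": -9,"y": 3,"z": 15,"turn": -0.005,"claw": 0},{"x": -9,"y": 3,"z": 30,"turn": -0.005,"claw": 0},{"x": -9,"y": 3,"z": 45,"turn": -0.005,"claw": 0},{"x": -9,"y": 3,"z": 58,"turn": -0.005,"claw": 0},{"x": -9,"y": 3,"z": 68,"turn": -0.005,"claw": 0},{"x": -9,"y": 3,"z": 71,"turn": -0.005,"claw": 0},{"x": -9,"y": 3,"z": 71,"turn": -0.005,"claw": 0},{"x": -9,"y": 3,"z": 71,"turn": -0.005,"claw": 0}]}}

```text
clock: 7.55
tool_pos: [0.5434, -0.0731, 0.1254]
tcp_rot: [-179.6, 0.0, 74.0]
contact_force: [0.6, -0.7, -1.8]
grip_width: 0.0236
```

Run:
```python
from h import *
delta(.5435,-.0736,.12,74.0)
st,s,W=shot('wrist','w4');t=shot('top','top4')[1]['image'];sd=shot('side','side4')[1]['image']
f=lambda i:cv2.resize(i,(400,480),interpolation=cv2.INTER_CUBIC)
cv2.imwrite('pics/d.png',np.hstack([f(s['image'][150:390,180:380]),f(sd[110:230,275:375])])[...,::-1])
```

```text
clk 7.55 delta [-0.4  0.3  5.4] turn -0.0 F [ 0.6 -0.7 -1.8] tcp [543.4 -73.1 125.4] [-1.7957e+02  4.0000e-02  7.3990e+01] w 0.0236
```

View pics/d.png

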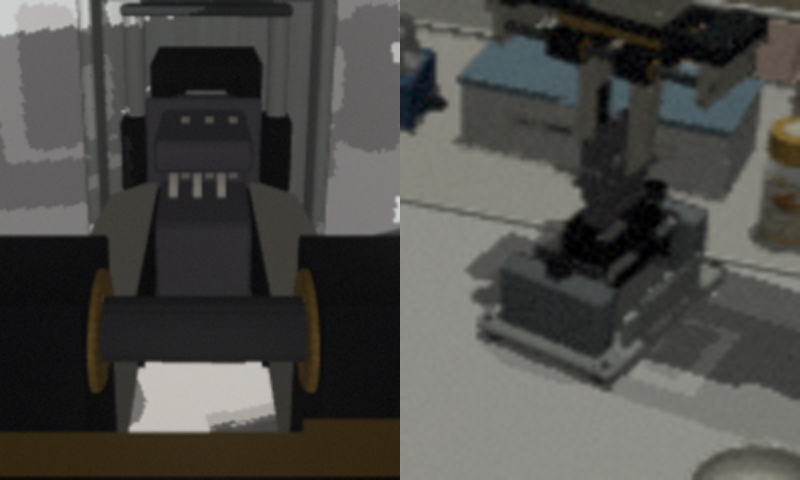

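In the close view the foot is above the black carriage, centred across x (cartridge at about (205,150) in the crop, carriage around (205,120)). Next I'll descend in small steps and watch the force.

>>> {"api": "send_rows", "payload": {"deltas": [{"x": -0.3,"y": 0.3,"z": 2,"turn": 0,"claw": 0},{"x": -0.3,"y": 0.3,"z": 4,"turn": 0,"claw": 0},{"x": -0.3,"y": 0.3,"z": 6,"turn": 0,"claw": 0},{"x": -0.3,"y": 0.3,"z": 7,"turn": 0,"claw": 0},{"x": -0.3,"y": 0.3,"z": 7,"turn": 0,"claw": 0}]}}

```text
clock: 8.12
tool_pos: [0.5435, -0.0738, 0.1184]
tcp_rot: [-179.6, 0.0, 74.0]
contact_force: [-0.1, -0.1, -1.3]
grip_width: 0.0237
```

>>> {"api": "send_rows", "payload": {"deltas": [{"x": 0,"y": 0,"z": 1,"turn": 0,"claw": 0},{"x": 0,"y": 0,"z": 2,"turn": 0,"claw": 0},{"x": 0,"y": 0,"z": 2,"turn": 0,"claw": 0}]}}

```text
clock: 8.37
tool_pos: [0.5434, -0.0737, 0.1162]
tcp_rot: [-179.6, 0.0, 74.0]
contact_force: [-0.8, 0.2, -1.6]
grip_width: 0.0238
```

>>> {"api": "send_rows", "payload": {"deltas": [{"x": 0,"y": 0,"z": 1,"turn": 0,"claw": 0},{"x": 0,"y": 0,"z": 2,"turn": 0,"claw": 0},{"x": 0,"y": 0,"z": 2,"turn": 0,"claw": 0}]}}

```text
clock: 8.62
tool_pos: [0.5433, -0.0737, 0.1139]
tcp_rot: [-179.6, 0.0, 74.0]
contact_force: [-1.1, -0.4, -1.7]
grip_width: 0.0237
```

>>> {"api": "send_rows", "payload": {"deltas": [{"x": 0,"y": 0,"z": 1,"turn": 0,"claw": 0},{"x": 0,"y": 0,"z": 2,"turn": 0,"claw": 0},{"x": 0,"y": 0,"z": 2,"turn": 0,"claw": 0}]}}

```text
clock: 8.87
tool_pos: [0.5432, -0.0737, 0.1117]
tcp_rot: [-179.5, 0.0, 74.0]
contact_force: [0.7, -0.6, -1.6]
grip_width: 0.0237
```

>>> {"api": "send_rows", "payload": {"deltas": [{"x": 0,"y": 0,"z": 1,"turn": 0,"claw": 0},{"x": 0,"y": 0,"z": 2,"turn": 0,"claw": 0},{"x": 0,"y": 0,"z": 2,"turn": 0,"claw": 0}]}}

```text
clock: 9.12
tool_pos: [0.5431, -0.0737, 0.1094]
tcp_rot: [-179.5, 0.0, 74.0]
contact_force: [0.3, -0.2, -1.9]
grip_width: 0.0237
```

>>> {"api": "send_rows", "payload": {"deltas": [{"x": 0,"y": 0,"z": 1,"turn": 0,"claw": 0},{"x": 0,"y": 0,"z": 2,"turn": 0,"claw": 0},{"x": 0,"y": 0,"z": 2,"turn": 0,"claw": 0}]}}

```text
clock: 9.37
tool_pos: [0.543, -0.0736, 0.1072]
tcp_rot: [-179.5, 0.0, 74.0]
contact_force: [-0.2, 0.2, -0.7]
grip_width: 0.0237
```

>>> {"api": "send_rows", "payload": {"deltas": [{"x": 0,"y": 0,"z": 1,"turn": 0,"claw": 0},{"x": 0,"y": 0,"z": 2,"turn": 0,"claw": 0},{"x": 0,"y": 0,"z": 2,"turn": 0,"claw": 0}]}}

```text
clock: 9.62
tool_pos: [0.543, -0.0737, 0.1049]
tcp_rot: [-179.5, 0.0, 74.0]
contact_force: [0.0, -0.0, -1.2]
grip_width: 0.0239
```

The foot is about 13 mm into the pocket with no side load. I'll go on through the spring plate and ball in small steps.

>>> {"api": "send_rows", "payload": {"deltas": [{"x": 0,"y": 0.3,"z": 1,"turn": 0,"claw": 0},{"x": 0,"y": 0.3,"z": 2,"turn": 0,"claw": 0},{"x": 0,"y": 0.3,"z": 2,"turn": 0,"claw": 0}], "force": 45}}

```text
clock: 9.87
tool_pos: [0.5433, -0.0737, 0.1029]
tcp_rot: [-179.5, 0.0, 74.0]
contact_force: [0.2, -0.1, 0.6]
grip_width: 0.0241
```

>>> {"api": "send_rows", "payload": {"deltas": [{"x": 0,"y": 0,"z": 1,"turn": 0,"claw": 0},{"x": 0,"y": 0,"z": 2,"turn": 0,"claw": 0},{"x": 0,"y": 0,"z": 2,"turn": 0,"claw": 0}]}}

```text
clock: 10.12
tool_pos: [0.5435, -0.0738, 0.101]
tcp_rot: [-179.6, 0.0, 74.0]
contact_force: [2.2, -0.5, 0.6]
grip_width: 0.0238
```

>>> {"api": "send_rows", "payload": {"deltas": [{"x": 0,"y": 0,"z": 1,"turn": 0,"claw": 0},{"x": 0,"y": 0,"z": 2,"turn": 0,"claw": 0},{"x": 0,"y": 0,"z": 2,"turn": 0,"claw": 0}]}}

```text
clock: 10.37
tool_pos: [0.5441, -0.0739, 0.0993]
tcp_rot: [-179.6, 0.0, 74.0]
contact_force: [5.0, -1.7, 2.4]
grip_width: 0.0236
```

>>> {"api": "send_rows", "payload": {"deltas": [{"x": 0,"y": 0,"z": 1,"turn": 0,"claw": 0},{"x": 0,"y": 0,"z": 2,"turn": 0,"claw": 0},{"x": 0,"y": 0,"z": 2,"turn": 0,"claw": 0}]}}

```text
clock: 10.62
tool_pos: [0.5446, -0.0741, 0.0976]
tcp_rot: [-179.7, 0.0, 74.0]
contact_force: [6.4, -1.8, 2.9]
grip_width: 0.0236
```

>>> {"api": "send_rows", "payload": {"deltas": [{"x": 0,"y": 0,"z": 1,"turn": 0,"claw": 0},{"x": 0,"y": 0,"z": 2,"turn": 0,"claw": 0},{"x": 0,"y": 0,"z": 2,"turn": 0,"claw": 0}]}}

```text
clock: 10.87
tool_pos: [0.5448, -0.0741, 0.0957]
tcp_rot: [-179.8, 0.0, 74.0]
contact_force: [4.1, -1.4, 3.7]
grip_width: 0.0232
```

>>> {"api": "send_rows", "payload": {"deltas": [{"x": 0,"y": 0,"z": 1,"turn": 0,"claw": 0},{"x": 0,"y": 0,"z": 2,"turn": 0,"claw": 0},{"x": 0,"y": 0,"z": 2,"turn": 0,"claw": 0}]}}

```text
clock: 11.12
tool_pos: [0.5448, -0.0741, 0.0937]
tcp_rot: [-179.8, 0.0, 74.0]
contact_force: [1.3, 0.3, 3.9]
grip_width: 0.0235
```

>>> {"api": "send_rows", "payload": {"deltas": [{"x": 0,"y": 0,"z": 1,"turn": 0,"claw": 0},{"x": 0,"y": 0,"z": 2,"turn": 0,"claw": 0},{"x": 0,"y": 0,"z": 2,"turn": 0,"claw": 0}]}}

```text
clock: 11.37
tool_pos: [0.5447, -0.0741, 0.0913]
tcp_rot: [-179.8, 0.0, 74.0]
contact_force: [3.2, -1.1, 0.8]
grip_width: 0.0237
```

>>> {"api": "send_rows", "payload": {"deltas": [{"x": 0,"y": 0,"z": 1,"turn": 0,"claw": 0},{"x": 0,"y": 0,"z": 2,"turn": 0,"claw": 0},{"x": 0,"y": 0,"z": 2,"turn": 0,"claw": 0}]}}

```text
clock: 11.62
tool_pos: [0.5447, -0.0741, 0.0887]
tcp_rot: [-179.8, 0.0, 74.0]
contact_force: [5.3, -1.0, -3.9]
grip_width: 0.0242
```

It snapped at about z = 91 mm and the pull is now downwards. I'll seat it gently.

>>> {"api": "send_rows", "payload": {"deltas": [{"x": 0,"y": 0,"z": 1,"turn": 0,"claw": 0},{"x": 0,"y": 0,"z": 1.5,"turn": 0,"claw": 0},{"x": 0,"y": 0,"z": 1.5,"turn": 0,"claw": 0}]}}

```text
clock: 11.87
tool_pos: [0.5445, -0.0741, 0.0865]
tcp_rot: [-179.7, 0.0, 74.0]
contact_force: [5.5, -1.3, -5.2]
grip_width: 0.0238
```

>>> {"api": "send_rows", "payload": {"deltas": [{"x": 0,"y": 0,"z": 0.7,"turn": 0,"claw": 0},{"x": 0,"y": 0,"z": 1,"turn": 0,"claw": 0},{"x": 0,"y": 0,"z": 1,"turn": 0,"claw": 0}]}}

```text
clock: 12.12
tool_pos: [0.5446, -0.0741, 0.0861]
tcp_rot: [-179.7, 0.0, 74.0]
contact_force: [1.3, -1.0, 7.5]
grip_width: 0.0238
```

The flange is down on the rim (about +9 N at z = 86.1). I'll release, retreat and check.

>>> {"api": "send_rows", "payload": {"deltas": [{"x": 0,"y": 0,"z": 0,"turn": 0,"claw": 0},{"x": 0,"y": 0,"z": 0,"turn": 0,"claw": 0.4},{"x": 0,"y": 0,"z": 0,"turn": 0,"claw": 0.6},{"x": 0,"y": 0,"z": 0,"turn": 0,"claw": 0.7},{"x": 0,"y": 0,"z": 0,"turn": 0,"claw": 0.7},{"x": 0,"y": 0,"z": 0,"turn": 0,"claw": 0.7},{"x": 0,"y": 0,"z": 0,"turn": 0,"claw": 0.7},{"x": 0,"y": 0,"z": 0,"turn": 0,"claw": 0.7}]}}

```text
clock: 12.78
tool_pos: [0.5446, -0.0741, 0.086]
tcp_rot: [-179.7, 0.0, 74.0]
contact_force: [-0.3, -0.2, 0.1]
grip_width: 0.0636
```

>>> {"api": "send_rows", "payload": {"deltas": [{"x": 0,"y": 0,"z": -5,"turn": 0,"claw": 0.7},{"x": 0,"y": 0,"z": -20,"turn": 0,"claw": 0.7},{"x": 0,"y": 0,"z": -45,"turn": 0,"claw": 0.7},{"x": 0,"y": 0,"z": -80,"turn": 0,"claw": 0.7},{"x": 0,"y": 0,"z": -115,"turn": 0,"claw": 0.7},{"x": 0,"y": 0,"z": -150,"turn": 0,"claw": 0.7},{"x": 0,"y": 0,"z": -180,"turn": 0,"claw": 0.7},{"x": 0,"y": 0,"z": -200,"turn": 0,"claw": 0.7},{"x": 0,"y": 0,"z": -200,"turn": 0,"claw": 0.7},{"x": 0,"y": 0,"z": -200,"turn": 0,"claw": 0.7}]}}

```text
clock: 13.62
tool_pos: [0.5457, -0.0743, 0.2872]
tcp_rot: [-179.9, 0.0, 74.0]
contact_force: [-0.6, -1.3, -0.5]
grip_width: 0.0653
```

Run:
```python
from h import *
delta(.5447,-.0685,.28,74)
st,s,W=shot('wrist','w5');z=W[...,2]*1000
B=(abs(W[...,0]-.545)<.045)&(abs(W[...,1]+.073)<.045)
for lo in(90,):
    q=B&(z>lo)&(z<150);r=cv2.minAreaRect((W[q][:,:2]*1000).astype(np.float32));print(q.sum(),r,np.percentile(z[q],[50,95,99]))
q=(z>10)&(abs(W[...,0]-.545)<.1)&(abs(W[...,1]+.07)<.11);print(cv2.minAreaRect((W[q][:,:2]*1000).astype(np.float32)))
sd=shot('side','side5')[1]['image']
f=lambda i:cv2.resize(i,(400,480),interpolation=cv2.INTER_CUBIC)
cv2.imwrite('pics/e.png',np.hstack([f(s['image'][60:300,190:390]),f(sd[110:230,275:375])])[...,::-1])
```

```text
clk 13.6167 delta [ 5.3 -2.5  7.2] turn -0.001 F [-0.6 -1.3 -0.5] tcp [545.7 -74.3 287.2] [-1.7985e+02  2.0000e-02  7.3950e+01] w 0.0653
1138 ((544.6246948242188, -72.85334777832031), (62.3136100769043, 24.56328010559082), 73.67841339111328) [113.27327826 115.79642234 116.41145469]
((547.0684204101562, -67.42401123046875), (175.1195831298828, 162.4028778076172), 73.47701263427734)
```

View pics/e.png

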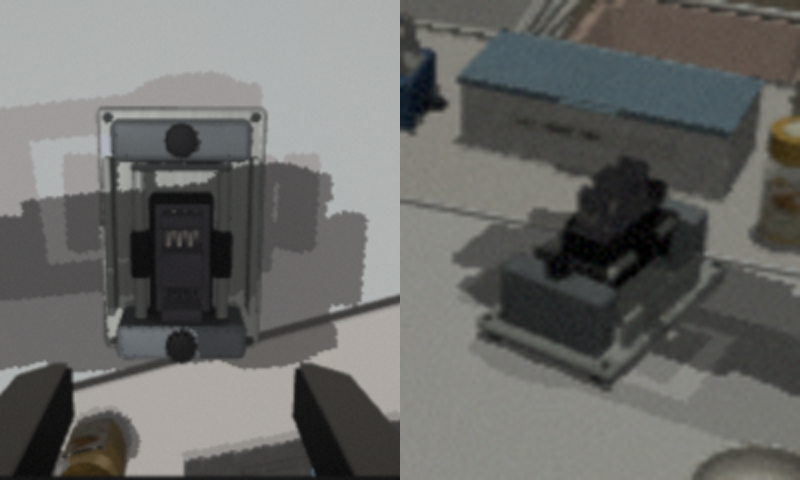

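The cartridge sits level in the carriage with its head top at 113–116 mm, so the foot is at about 45 mm and fully home. Nothing touches it.

```bash
python3 -c "from plant import hand_in; print(hand_in())"
```

```text
the job is handed in; nothing more can be done
None
```

The cartridge is clicked home in the sharpener's carriage, released, and the job is handed in. The arm was clear and everything was still at 13.6 s.

- **Pick-up and insertion:** I gripped the cartridge by its centre post and carried it over the sharpener. I set the mouth from the depth views at about 5 mm off the middle along -y, with the rim near 78 mm. The foot went in without touching the rim, so I did not have to search for the mouth by feel.
- **Forces:** Reading the wrist force after each step of 2.5 mm or less, I saw at most about 7 N, mostly sideways from the ball. The ball snapped in with the foot about 5 mm from home and the pull turned downwards. The flange then stopped on the rim at about 9 N. I read forces only between steps, so a brief peak could have gone unseen.
- **Last checks:** The wrist view puts the head's top at 113 to 116 mm, so the foot is about 45 mm above the base, against a limit of 48.5 mm. The cartridge measured about 1 mm or less off centre front to back and about 5 mm sideways, and looked upright in the pictures.
- **Disagreements:** The top and wrist cameras differed by about 2 mm, so I used the average of the two. I did not measure the whetstone, cup and bowl again at the end, but no path went near them.

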